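# Close a metal button in the cam press and hold it shut

## Task

The grey button press on the tailor's table is loaded with the two halves of a metal button. First push the small foot lever on the side of the press head fully down to level, so that the presser foot comes down; then, with the gripper, swing the long cam lever with the barrel knob up until it stands straight upright, where the cam lifts the anvil highest, and keep it there: the lever springs back when let go, so finish while still holding it upright with the fingers, foot lever still down. Leave the other things on the table where they stand.

Things in the scene. Friction and masses are not known exactly. Their poses are not given: they have to be found in the camera images.
- press: Grey steel button press, fixed to the table. Base plate 200 x 160 x 22 mm; a column at its back carries a head 60 mm wide, 162 to 198 mm above the table, reaching forward over the middle; a 12 mm bar stands 11 to 29 mm out of the head. Origin: centre of the base's underside. x from its front (robot side) to the column at the back, y to its left, z up. Yaw within about 0.3 rad.
- foot_lever (a joint): Small steel foot lever on the right (-y) side of the head, hinged along the press's x. 0 = level, pointing to -y, at its lower stop, presser foot fully down; positive = raised, rad (starts at 0.55 to 0.9, stop at 1.0). Moves against friction (0.15 N m, about 2 N at the tab) and stays where it is left.
- foot_pivot (a point): Axis of the foot lever, on the right side of the head: at (-20, -37, 180) mm in the press's frame.
- foot_tab (a point): Centre of the upper face of the flat tab (24 mm along x, 26 mm along the lever, 8 mm thick) at the end of the foot lever, 67 mm from the foot pivot; it moves with the lever. The tab's end is 80 mm from the pivot. The point's axes are those of the lever.
- cam_lever (a joint): Long cam lever on the press's left (+y), hinged along the press's y. 0 = level, pointing to the front (-x); positive = raised, rad; 1.571 = upright, highest lift (6 mm, falls again beyond). Stops at 0 and 2.0, starts at 0 to 0.4. Return spring 0.4 N m/rad, friction 0.3 N m: about 9 N at the knob raises it to upright, 3 N keeps it there; let go, it springs back to 0.6 to 0.7.
- cam_knob (a point): The cam lever's arm: an 11 mm round steel rod ending in a black barrel knob, a cylinder of 28 mm diameter and 30 mm length along the hinge axis with flat ends. The point is the centre of the knob, 115 mm from the cam pivot. Its axes turn with the lever: x from the knob towards the pivot, y along the hinge axis.
- cam_pivot (a point): Point on the cam lever's hinge axis in the plane in which the arm and knob swing: at (-20, 110, 55) mm in the press's frame. With the lever upright the knob's centre is 115 mm straight above it, 170 mm above the table.
- anvil: Steel anvil that slides up and down in the guide in the middle of the press, carrying a brass button cap; 34 mm cup, 45 mm tall. Origin: centre of its foot, 79 mm above the table at rest, at (-20, 0) mm in the press. The cam picks it up from about 0.47 rad and lifts it 6 mm at upright.
- spool: Loose wooden thread spool, 34 mm diameter, 50 mm high, upright; origin under its centre. Leave alone.
- button_tin: Loose round aluminium tin, 68 mm diameter, 45 mm high; origin under its centre. Leave alone.
- bobbin: Loose small steel bobbin, 21 mm diameter, 11 mm high, lying flat; origin under its centre. Leave alone.
- thread_cone: Loose blue cone of thread, 60 mm diameter at the foot, 120 mm high; origin under its centre. Leave alone.
- button_jar: Loose glass jar with white lid, 64 mm diameter, 85 mm high; origin under its centre. Leave alone.
- screwdriver: Loose screwdriver, 170 mm long, lying along its x axis; origin under its middle. Leave alone.
- shears: Loose tailor's shears, about 235 mm long, lying along their x axis; origin near the pivot screw. Leave alone.

How it is judged:
By the outcome, as a careful person would: the job done as asked, in the order asked, and still so for the second after the job is handed in, while the arm keeps its last pose, push and grip.
It also fails if it takes over 48 s, if anything falls off the work surface, if the arm or the gripper's body presses on something with over 40 N, if the wrist force passes 120 N, or if a joint passes its speed limit or range.

## Robot

A 7-joint arm with a two-finger parallel gripper is mounted at the origin on the work surface. World frame = base frame: x ahead of the robot, y to its left, z up, the work surface at z = 0. Lengths are in mm, angles in rad, forces in N, time in s.
With the tool pointing down it reaches from about 400 to 900 mm from the base axis. Payload 5.6 kg.
Tool frame: the origin (TCP) lies at the very end of the fingers, on their centre line; the grasp point (between the pads) lies 19 mm behind it; y points along the fingers, z is the direction in which the jaws open and shut, and the axes are right-handed (so a half turn about y gives the same grasp; the last joint's range is limited). The gripper opens to 92 mm and grips with 3 to 60 N. Pads are 20 mm wide; open, the fingers measure 128 mm over their backs; the gripper's body (75 mm by 189 mm) begins 69 mm behind the grasp point.
Start: joints at [1.249, 0.468, -0.012, 1.603, 0.006, 1.071, -0.056], TCP at [178.839, -624.92, 214.592] pointing down, gripper open.
Joint ranges: [-2.53, 2.53], [-0.31, 2.02], [-1.57, 1.55], [0.28, 2.44], [-1.29, 4.43], [0.15, 1.84], [-2.92, 2.92]. Speed limits (rad/s): [2.57, 2.57, 3.14, 3.14, 3.14, 3.14, 3.14].

## Interface

Orientations are given as [roll, pitch, yaw] about the fixed x, y, z axes, in that order (R = Rz(yaw) Ry(pitch) Rx(roll)).
In Python, from station import robot, get_image, sign_off, search_frame, outline_of, place_of gives the robot as it stands. The module is installed in compiled form; this text tells all that it offers.
- The arm moves only by the tool play_rows, never from a script. Its argument "motion" is one flat list of numbers, 4 for each row, row after row: the shift along the tool's x, y, z in cm, then the turn about the tool's y in rad. A call has 1 to 20 rows; each row shifts and turns the commanded pose from where the row before left it, along the tool's axes as they then stand; what a row does not reach is not made up. A row lasts 1/12 s, in which the tool goes at most 41.7 mm and 7.16 degrees, less where a joint would pass 70% of its speed; a pose out of reach is approached as far as the arm can. A call is refused whole if a number of a shift passes 4.17 or a number of a turn 0.125, either way. A call with a gripper value outside its range is refused whole. "fingers" is the finger opening in cm, from 0 to 9.19, set as the call begins (left out, the last holds). The fingers move at their own pace and stop on an object; "force" is the grip in N (left out, the last holds). Time passes only in rows, so rows that do not move let the fingers close. It gives the time, the measured TCP pose, the force and the opening at its end, in the units of the state.
- robot.observe(): the state, without advancing time (a new reading comes with each control period).
- get_image(name): name is "scene" or "side" or "wrist"; returns a dict with "img" (384x512x3 uint8, blue, green, red), "fx", "fy", "cx", "cy" (pixels), "view" (4x4, takes a point from world to camera coordinates). Camera axes: x right, y up, looking along -z (the intrinsics and any distortion apply to the point x, -y, -z); pixel columns grow to the right and rows downward; lengths in mm; the calibration is good to about 2 mm. A picture is of the moment at which its call begins. There is no depth.
- sign_off(): hands the job in, once; it reports no verdict.
Trained networks look in the newest picture that a camera, given by its name, has taken for a name from the list of things; names that differ only in an ending like _2 or _b are one class to them, and where a whole thing is asked for, a point or a joint stands for the part that bears it (a point fixed in the world has none). Each returns a list of dicts, best first, with "confidence" (0 to 1); they miss things now and then, are a little off and sometimes report something else, mostly with a low value. They report only what shows in the picture. A call takes as long as a camera call.
- search_frame(camera, query): "xyz" ([x, y, z] in mm, in world coordinates, good to about 4 mm: the middle of the surface that is visible of it).
- outline_of(camera, query): "mask" (384x512 bool, what is visible of it).
- place_of(camera, query): "xyz" ([x, y, z] in mm, in world coordinates, good to about 4 mm: a listed point, or the origin of a listed thing).
The state is a dict: "time_s": time; "joint_pos": joint angles; "dq": joint speeds; "joint_torque": joint torques, N m; "tcp_pos": TCP position; "eef_rot": TCP orientation; "contact_force": force on the tool from outside, world axes, zero at the start; "wrist_torque": the same for the moment, N m; "grip_width": finger opening in mm.
Only numpy, scipy, OpenCV 4.12 (cv2) and the standard library are available. Lean on these libraries where they do the work, as an engineer would, in place of code of your own. Each camera call takes 0.05 s, during which the arm holds its last target.

## Working session

There is one attempt and no reset: what is moved stays moved. The work goes in short steps, Python scripts to look and compute and a tool call to move; the robot and the scene stay as the last step left them, time stands still between calls to the robot, and variables do not carry over. Pictures are saved under pics/ and viewed, and the job is handed in when it is done.

Besides the shell and the picture viewer there is one more tool, called as name(argument=value, ...) on one line, values as JSON. play_rows: Moves the arm, as the interface text tells. Its arguments: {"type":"object","properties":{"motion":{"type":"array","items":{"type":"number"}},"fingers":{"type":"number"},"force":{"type":"number"}},"required":["motion"]}

```bash
mkdir -p pics; ls; python3 - <<'E'
from station import *
import cv2,numpy as np
s=robot.observe()
for k,v in s.items(): print(k,np.round(v,3).tolist())
for c in ["scene","side","wrist"]:
    d=get_image(c); cv2.imwrite(f"pics/a_{c}.png",d["img"])
    print(c,d["fx"],d["fy"],d["cx"],d["cy"],[k for k in d]); print(np.round(d["view"],3).tolist())
for c in ["scene","side"]:
    for q in ["press","foot_pivot","foot_tab","cam_knob","cam_pivot","anvil","spool","button_tin","bobbin","thread_cone","button_jar","screwdriver","shears"]:
        try:
            r=place_of(c,q); print(c,q,[(np.round(x["xyz"]).tolist(),round(x["confidence"],2)) for x in r[:2]])
        except Exception as e: print(c,q,e)
print(robot.observe()["time_s"])
E
```

```text
pics
time_s 0.0
joint_pos [1.249, 0.468, -0.012, 1.604, 0.006, 1.071, -0.056]
dq [0.003, -0.001, 0.0, -0.0, -0.001, -0.0, -0.001]
joint_torque [0.0, -52.057, -0.013, -24.374, -0.057, 0.017, 0.0]
tcp_pos [178.612, -624.384, 213.635]
eef_rot [-1.573, -0.0, -2.863]
contact_force [0.263, -0.528, -0.201]
wrist_torque [-0.036, -0.001, -0.029]
grip_width 91.838
scene 427.64787121893033 427.64787121893033 252.43891644479572 189.98517074263054 ['img', 'fx', 'fy', 'cx', 'cy', 'view']
[[-0.39, 0.921, -0.019, 278.406], [-0.594, -0.236, 0.769, 220.123], [0.704, 0.311, 0.639, -1592.718], [0.0, 0.0, 0.0, 1.0]]
side 444.92455645556055 444.92455645556055 257.81931088870124 193.9773731967669 ['img', 'fx', 'fy', 'cx', 'cy', 'view']
[[-0.933, -0.359, -0.002, 475.627], [0.229, -0.599, 0.767, -258.038], [-0.277, 0.715, 0.642, -1074.386], [0.0, 0.0, 0.0, 1.0]]
wrist 293.6744494890617 293.6744494890617 248.37997571658366 193.58980413679117 ['img', 'fx', 'fy', 'cx', 'cy', 'view']
[[0.276, -0.961, -0.003, -649.696], [0.929, 0.268, -0.255, 30.85], [0.246, 0.068, 0.967, -390.718], [0.0, 0.0, 0.0, 1.0]]
scene pr
[... 542 characters left out ...]
67), ([573.0, -137.0, 230.0], 0.59)]
scene shears [([475.0, -465.0, -1.0], 0.62), ([609.0, 198.0, -2.0], 0.38)]
side press []
side foot_pivot [([579.0, -96.0, 185.0], 0.78)]
side foot_tab [([568.0, -140.0, 231.0], 0.56)]
side cam_knob [([507.0, 70.0, 96.0], 0.88)]
side cam_pivot [([611.0, 45.0, 57.0], 0.93)]
side anvil [([592.0, -59.0, 81.0], 0.53)]
side spool [([603.0, -241.0, 1.0], 0.44), ([612.0, 200.0, 2.0], 0.35)]
side button_tin [([438.0, -105.0, 3.0], 0.72)]
side bobbin [([473.0, -23.0, 0.0], 0.4)]
side thread_cone [([697.0, 106.0, -0.0], 0.77)]
side button_jar [([508.0, -265.0, 1.0], 0.55)]
side screwdriver [([608.0, 194.0, 3.0], 0.59)]
side shears [([467.0, -465.0, 4.0], 0.68)]
1.45
```

View pics/a_scene.png

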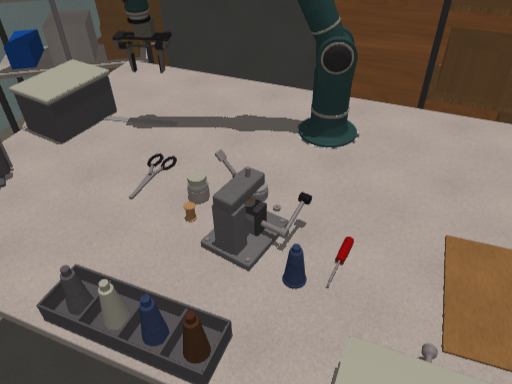

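View pics/a_side.png

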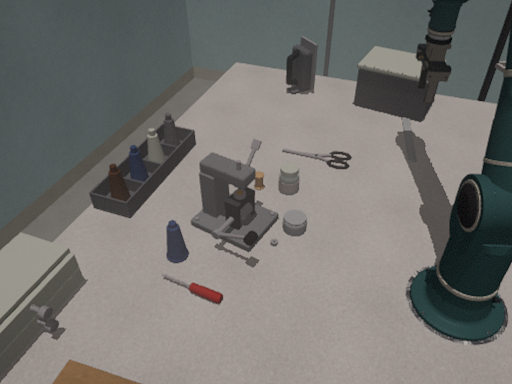

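View pics/a_wrist.png

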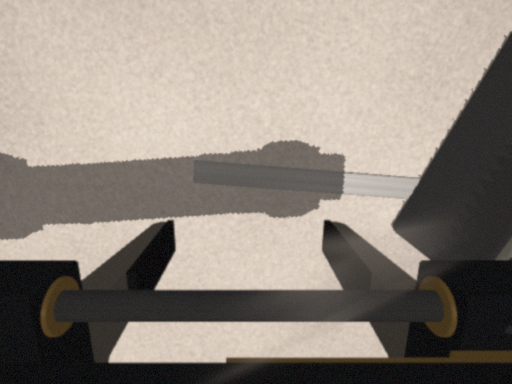

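The scene view shows the press near (240,215), with the cam knob at (304,198). The side view shows the foot lever raised, out of sight behind the head, and the knob at (251,238). The area around the knob is clear. Next I fit the press pose and work out waypoints in tool axes.

```bash
cat > h.py <<'E'
from station import *
import numpy as np
from scipy.optimize import least_squares
from scipy.spatial.transform import Rotation as Ro
def go(target):  # world -> tool cm from measured pose
    s=robot.observe(); R=Ro.from_euler('xyz',s["eef_rot"]).as_matrix()
    return np.round(R.T@(np.array(target)-s["tcp_pos"])/10,2)
def W(P,p): # press pose (x,y,yaw)
    c,s=np.cos(P[2]),np.sin(P[2]); return np.array([P[0]+c*p[0]-s*p[1],P[1]+s*p[0]+c*p[1],p[2]])
def I(P,p):
    c,s=np.cos(P[2]),np.sin(P[2]); d=np.array(p)-[P[0],P[1],0]; return np.array([c*d[0]+s*d[1],-s*d[0]+c*d[1],d[2]])
E
python3 - <<'E'
from h import *
obs={"foot_pivot":[],"cam_pivot":[],"cam_knob":[],"foot_tab":[],"anvil":[]}
for k in range(2):
  for c in ["scene","side"]:
    get_image(c)
    for q in obs:
        r=place_of(c,q)
        if r: obs[q].append(r[0]["xyz"])
def m(v):
    x,y,t,a,b=v; P=(x,y,t)
    return {"foot_pivot":W(P,[-20,-37,180]),"cam_pivot":W(P,[-20,110,55]),
    "cam_knob":W(P,[-20-115*np.cos(a),110,55+115*np.sin(a)]),
    "foot_tab":W(P,[-20,-37-67*np.cos(b)+0*np.sin(b),180+67*np.sin(b)]),"anvil":W(P,[-20,0,79])}
def f(v):
    M=m(v); return np.concatenate([(np.array(o)-M[q]).ravel() for q in obs for o in obs[q]])
r=least_squares(f,[611,-64,-.2,.38,.84],loss="soft_l1",f_scale=4); print(np.round(r.x,4),r.cost)
np.save("P.npy",r.x)
for q in obs: print(q,np.round(obs[q],0).tolist(),np.round(m(r.x)[q],1))
P=r.x[:3]
t=W(P,[-20,-88,260]); print("above tab",t,go(t),robot.observe()["time_s"], robot.observe()["eef_rot"])
E
```

```text
[ 6.084166e+02 -6.395750e+01 -1.947000e-01  3.687000e-01  8.755000e-01] 3331.0914393530074
foot_pivot [[583.0, -98.0, 180.0], [580.0, -96.0, 183.0], [581.0, -96.0, 182.0]] [581.6 -96.4 180. ]
cam_pivot [[607.0, 47.0, 58.0], [610.0, 48.0, 55.0], [611.0, 48.0, 53.0], [610.0, 45.0, 57.0]] [610.1  47.8  55. ]
cam_knob [[504.0, 68.0, 96.0], [506.0, 68.0, 96.0], [506.0, 69.0, 97.0], [512.0, 65.0, 95.0]] [504.8  68.6  96.4]
foot_tab [[699.0, 108.0, -1.0], [575.0, -138.0, 228.0], [571.0, -138.0, 231.0]] [ 573.3 -138.5  231.4]
anvil [[586.0, -65.0, 78.0], [588.0, -61.0, 78.0], [471.0, -25.0, 1.0], [589.0, -59.0, 76.0]] [588.8 -60.1  79. ]
above tab [ 571.77299854 -146.42717298  260.        ] [-50.94  -4.54 -35.19] 2.65 [-1.57078834e+00 -1.53263796e-05 -2.86285488e+00]
```

play_rows(motion=[0, -1.8, 0, 0.1183, 0, -1.8, 0, 0.1183, 0, -1.8, 0, 0.1183, 0, -1.8, 0, 0.1183, 0, 0, 0, 0, 0, 0, 0, 0], fingers=0, force=20)

```text
time_s: 3.15
tcp_pos: [179.1, -625.3, 287.4]
eef_rot: [-1.569, 0.001, 2.95]
contact_force: [0.5, 0.2, -0.4]
grip_width: 54.5
```

```bash
python3 - <<'E'
from h import *
P=np.load("P.npy")[:3]; print(go(W(P,[-20,-88,275])),robot.observe()["eef_rot"])
E
```

```text
[-29.41   1.17 -54.5 ] [-1.56891990e+00  8.83325596e-04  2.94977939e+00]
```

play_rows(motion=[-1.63, 0.06, -3.03, 0, -1.63, 0.06, -3.03, 0, -1.63, 0.06, -3.03, 0, -1.63, 0.06, -3.03, 0, -1.63, 0.06, -3.03, 0, -1.63, 0.06, -3.03, 0, -1.63, 0.06, -3.03, 0, -1.63, 0.06, -3.03, 0, -1.63, 0.06, -3.03, 0, -1.63, 0.06, -3.03, 0, -1.63, 0.06, -3.03, 0, -1.63, 0.06, -3.03, 0, -1.63, 0.06, -3.03, 0, -1.63, 0.06, -3.03, 0, -1.63, 0.06, -3.03, 0, -1.63, 0.06, -3.03, 0, -1.63, 0.06, -3.03, 0, -1.63, 0.06, -3.03, 0, 0, 0, 0, 0, 0, 0, 0, 0])

```text
time_s: 4.82
tcp_pos: [572.2, -143.9, 273.9]
eef_rot: [-1.572, -0.003, 2.954]
contact_force: [-0.2, -1.5, -0.0]
grip_width: 0.4
```

```bash
python3 - <<'E'
from h import *
import cv2
P=np.load("P.npy")[:3]; s=robot.observe();print(s["time_s"],s["tcp_pos"],I(P,s["tcp_pos"]),go(W(P,[-20,-88,260])),s["eef_rot"],s["grip_width"])
for c in ["wrist","scene","side"]:
    d=get_image(c)
    im=d["img"]
    if c!="wrist":
        im=cv2.resize(im[100:270,150:350],None,fx=3,fy=3)
    cv2.imwrite(f"pics/b_{c}.png",im)
    for q in ["foot_tab","foot_pivot"]: print(c,q,[(np.round(I(P,r["xyz"])),round(r["confidence"],2)) for r in place_of(c,q)])
E
```

```text
4.8167 [ 572.2333608  -143.90571215  273.90865908] [-20.03604078 -85.43711117 273.90865908] [-0.01  1.39  0.26] [-1.57182513e+00 -2.85146007e-03  2.95389280e+00] 0.3613009763538553
wrist foot_tab [(array([-21., -84., 234.]), 0.88)]
wrist foot_pivot [(array([-17., -40., 179.]), 0.86)]
scene foot_tab [(array([-21., -79., 226.]), 0.63)]
scene foot_pivot [(array([-20., -39., 178.]), 0.95)]
side foot_tab [(array([-4., -5.,  1.]), 0.68), (array([-24., -84., 233.]), 0.44)]
side foot_pivot [(array([-23., -37., 182.]), 0.81), (array([ 58., 181.,   0.]), 0.35)]
```

View pics/b_wrist.png

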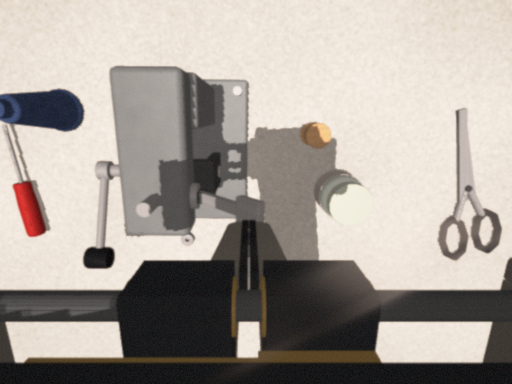

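View pics/b_scene.png

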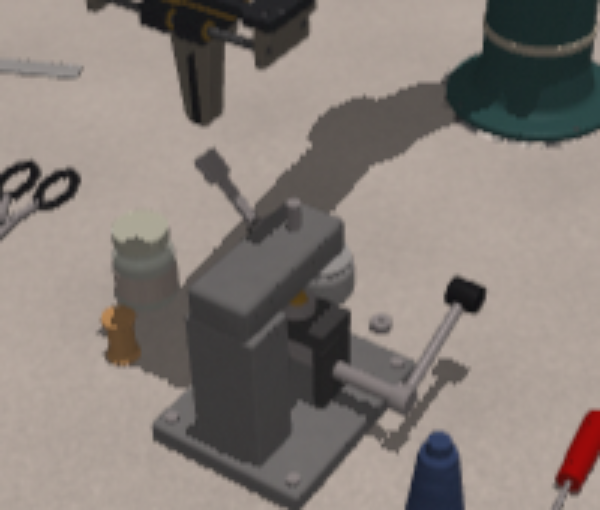

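View pics/b_side.png

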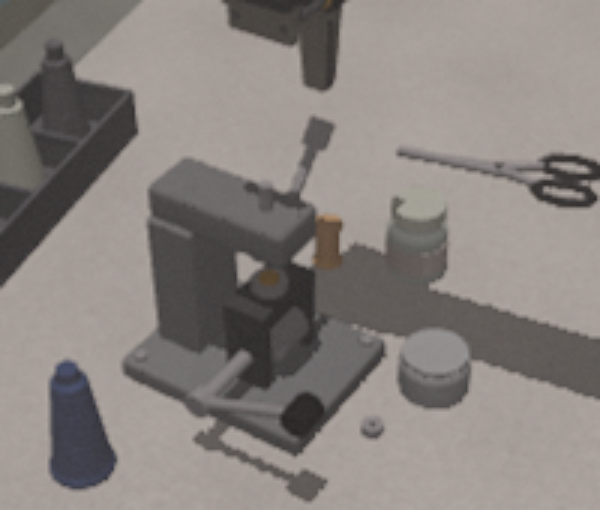

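play_rows(motion=[0, 1.0, -0.05, 0, 0, 1.0, -0.05, 0, 0, 1.0, -0.05, 0, 0, 1.0, -0.05, 0, 0, 0.3, 0.1, 0, 0, 0.4, 0.3, 0, 0, 0.4, 0.4, 0, 0, 0.5, 0.35, 0, 0, 0.5, 0.35, 0, 0, 0.6, 0.25, 0, 0, 0.6, 0.25, 0, 0, 0, 0, 0])

```text
time_s: 6.27
tcp_pos: [567.9, -165.2, 201.3]
eef_rot: [-1.57, -0.002, 2.946]
contact_force: [-0.2, 0.1, 0.7]
grip_width: 0.7
```

```bash
python3 - <<'E'
from h import *
import cv2
P=np.load("P.npy")[:3]; s=robot.observe();print(s["time_s"],I(P,s["tcp_pos"]),s["contact_force"],s["eef_rot"])
a=[]
for c in ["scene","side"]:
    im=get_image(c)["img"]; a.append(cv2.resize(im[100:270,180:310],None,fx=3,fy=3))
    for q in ["foot_tab"]: print(c,q,[(np.round(I(P,r["xyz"])),round(r["confidence"],2)) for r in place_of(c,q)])
cv2.imwrite("pics/c.png",np.hstack(a))
E
```

```text
6.2667 [ -20.19057613 -107.14877082  201.3242245 ] [-0.17159898  0.0517475   0.73969871] [-1.57011915e+00 -1.61599087e-03  2.94616379e+00]
scene foot_tab [(array([ -22., -101.,  197.]), 0.57)]
side foot_tab [(array([ -23., -104.,  197.]), 0.52)]
```

View pics/c.png

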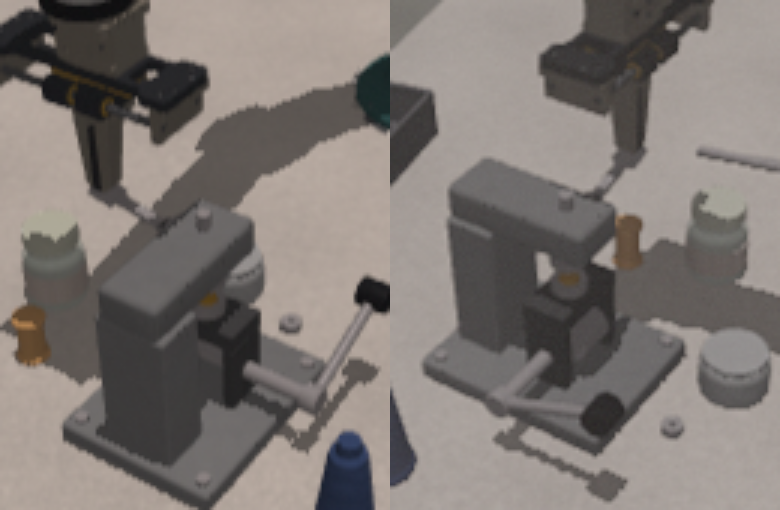

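The tip is on the tab and the lever is about 0.25 rad from level, so I keep pushing down.

play_rows(motion=[0, 0.5, 0.0, 0, 0, 0.5, 0, 0, 0, 0.4, 0, 0, 0, 0.2, 0, 0, 0, 0, 0, 0, 0, 0, 0, 0])

```text
time_s: 6.97
tcp_pos: [568.3, -163.7, 186.3]
eef_rot: [-1.571, -0.001, 2.947]
contact_force: [1.4, -0.1, -0.9]
grip_width: 0.4
```

play_rows(motion=[0, 0.2, 0.0, 0, 0, 0, 0, 0, 0, 0, 0, 0])

```text
time_s: 7.22
tcp_pos: [568.5, -163.9, 184.6]
eef_rot: [-1.571, -0.0, 2.947]
contact_force: [-0.4, -0.2, -0.2]
grip_width: 0.2
```

play_rows(motion=[0, 0.2, 0.0, 0, 0, 0, 0, 0, 0, 0, 0, 0])

```text
time_s: 7.47
tcp_pos: [568.7, -164.0, 184.2]
eef_rot: [-1.571, 0.0, 2.947]
contact_force: [-3.1, 0.0, 8.9]
grip_width: 0.6
```

play_rows(motion=[0, 0.2, 0.0, 0, 0, 0, 0, 0, 0, 0, 0, 0])

```text
time_s: 7.72
tcp_pos: [568.9, -164.0, 183.8]
eef_rot: [-1.57, 0.001, 2.947]
contact_force: [-6.8, 1.5, 18.5]
grip_width: 0.6
```

play_rows(motion=[0, 0.2, 0.0, 0, 0, 0, 0, 0, 0, 0, 0, 0])

```text
time_s: 7.97
tcp_pos: [569.1, -164.1, 183.6]
eef_rot: [-1.57, 0.002, 2.947]
contact_force: [-9.5, 1.8, 28.1]
grip_width: 0.2
```

The force rises steeply at z = 184, so the lever is on its stop. Retract upward and verify.

play_rows(motion=[0, -0.6, 0, 0, 0, -1.2, 0, 0, 0, -2, 0, 0, 0, -2, 0, 0, 0, -2, 0, 0, 0, -2, 0, 0, 0, -1, 0, 0, 0, 0, 0, 0], fingers=5.5)

```text
time_s: 8.63
tcp_pos: [570.0, -164.3, 289.4]
eef_rot: [-1.571, 0.005, 2.947]
contact_force: [-0.8, -0.5, 0.8]
grip_width: 51.6
```

```bash
python3 - <<'E'
from h import *
import cv2
P=np.load("P.npy"); a=P[3]; P=P[:3]; s=robot.observe();print(s["time_s"],I(P,s["tcp_pos"]),s["contact_force"],s["eef_rot"],s["grip_width"])
im=[]
for c in ["scene","side","wrist"]:
    m=get_image(c)["img"]; 
    if c=="wrist": cv2.imwrite("pics/d_w.png",m)
    else: im.append(cv2.resize(m[100:270,180:310],None,fx=3,fy=3))
    for q in ["foot_tab","cam_knob","cam_pivot"]: print(c,q,[(np.round(I(P,r["xyz"])),round(r["confidence"],2)) for r in place_of(c,q)])
cv2.imwrite("pics/d.png",np.hstack(im))
print("knob",-20-115*np.cos(a),110,55+115*np.sin(a),"turn",(s["eef_rot"][2]-(P[2]+np.pi)))
E
```

```text
8.6333 [ -18.3129372  -105.89896956  289.36763733] [-0.8380719  -0.52712687  0.76007156] [-1.57051385  0.00460786  2.94715737] 51.608079988691976
scene foot_tab [(array([ -21., -101.,  181.]), 0.49), (array([ -57., -419.,   -1.]), 0.22)]
scene cam_knob [(array([-126.,  106.,   95.]), 0.79), (array([-26., 110.,  56.]), 0.68), (array([-159.,  -68.,    1.]), 0.31), (array([ -60., -216.,    1.]), 0.22)]
scene cam_pivot [(array([-22., 110.,  54.]), 0.89)]
side foot_tab [(array([ -22., -106.,  185.]), 0.49)]
side cam_knob [(array([-123.,  109.,   96.]), 0.69), (array([-16.,  -0.,  78.]), 0.57)]
side cam_pivot [(array([-18., 109.,  56.]), 0.59)]
wrist foot_tab [(array([ -21., -106.,  184.]), 0.71)]
wrist cam_knob [(array([-128.,  105.,   98.]), 0.85)]
wrist cam_pivot [(array([-20., 109.,  52.]), 0.58)]
knob -127.27194214184739 110 96.445511567794 turn 0.00021486586048125034
```

View pics/d.png

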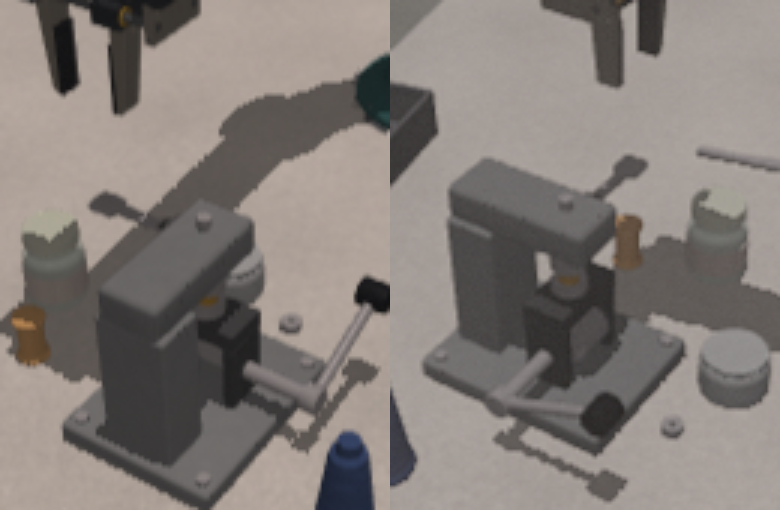

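View pics/d_w.png

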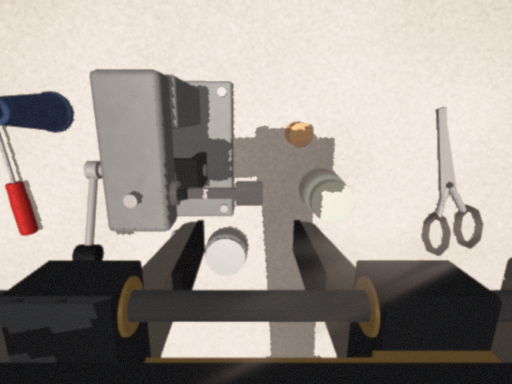

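The foot tab reads at z ≈ 184 and the pictures show the lever level at (125,205) and (610,180). Next, move over the knob.

play_rows(motion=[1.36, 0, -2.69, 0, 1.36, 0, -2.69, 0, 1.36, 0, -2.69, 0, 1.36, 0, -2.69, 0, 1.36, 0, -2.69, 0, 1.36, 0, -2.69, 0, 1.36, 0, -2.69, 0, 1.36, 0, -2.69, 0, 0, 3, 0, 0, 0, 3, 0, 0, 0, 3, 0, 0, 0, 0, 0, 0, 0, 0, 0, 0], fingers=6)

```text
time_s: 10.32
tcp_pos: [502.8, 67.9, 196.2]
eef_rot: [-1.57, -0.003, 2.947]
contact_force: [0.3, -0.2, 0.5]
grip_width: 60.2
```

```bash
python3 - <<'E'
from h import *
import cv2
P=np.load("P.npy"); a=P[3]; P=P[:3]; s=robot.observe();print(s["time_s"],I(P,s["tcp_pos"]),s["contact_force"],s["eef_rot"],s["grip_width"])
im=[]
for c in ["scene","side","wrist"]:
    m=get_image(c)["img"]; 
    if c=="wrist": cv2.imwrite("pics/e_w.png",m)
    else: im.append(cv2.resize(m[100:270,200:330],None,fx=3,fy=3))
    for q in ["cam_knob","cam_pivot"]: print(c,q,[(np.round(I(P,r["xyz"])),round(r["confidence"],2)) for r in place_of(c,q)])
cv2.imwrite("pics/e.png",np.hstack(im))
E
```

```text
10.3167 [-129.1822319   108.97590684  196.16437234] [ 0.28843375 -0.23726086  0.46746718] [-1.57013161e+00 -2.77040897e-03  2.94734751e+00] 60.1540556334358
scene cam_knob []
scene cam_pivot [(array([-22., 109.,  55.]), 0.88)]
side cam_knob [(array([-125.,  110.,   99.]), 0.71)]
side cam_pivot [(array([-19., 111.,  55.]), 0.76)]
wrist cam_knob [(array([-126.,  104.,   99.]), 0.72), (array([-1., -2., -2.]), 0.28)]
wrist cam_pivot [(array([-20., 108.,  54.]), 0.79)]
```

View pics/e.png

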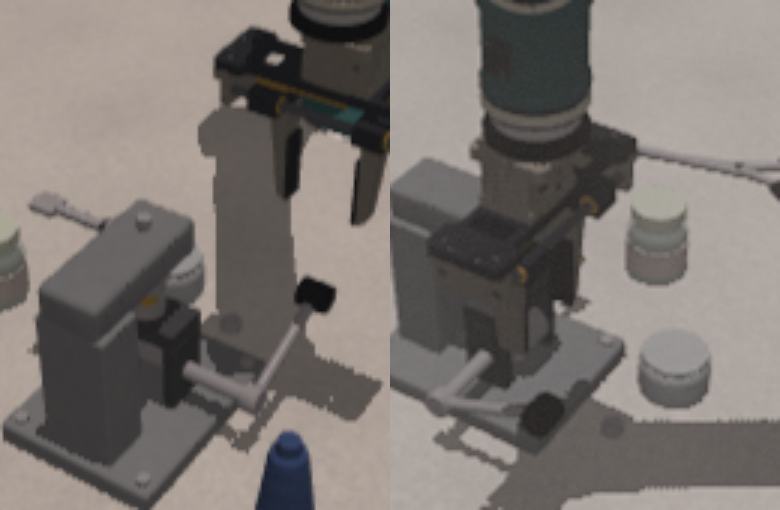

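View pics/e_w.png

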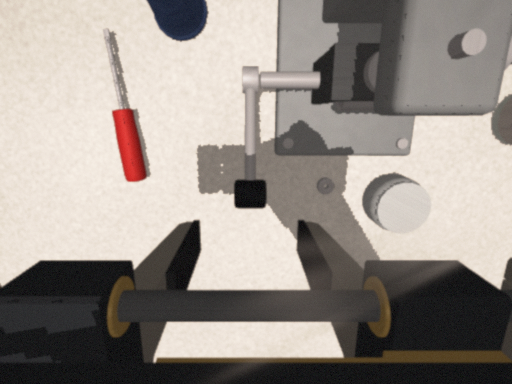

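```bash
python3 - <<'E'
from h import *
import cv2
P=np.load("P.npy")[:3]
d=get_image("wrist"); V=d["view"]
def px(p):
    c=V@np.r_[W(P,p),1]; return np.round([d["cx"]+d["fx"]*c[0]/-c[2], d["cy"]-d["fy"]*c[1]/-c[2]])
for x in (-40,-50,-60,-70,-80): print(x,px([x,30,198]),px([x,-30,198]))
print(px([-100,80,22]), px([-126.5,109,97]),px([-20,110,55]))
for dx in (0,):
  for u,v in ((377,112),(497,113)):
    from scipy.optimize import fsolve
    def f(q):
        c=V@np.r_[W(P,[q[0],q[1],198]),1]; return [d["cx"]+d["fx"]*c[0]/-c[2]-u, d["cy"]-d["fy"]*c[1]/-c[2]-v]
    print(fsolve(f,[-50,0]))
E
```

```text
-40 [392.  84.] [502.  84.]
-50 [390. 103.] [498. 103.]
-60 [388. 122.] [495. 122.]
-70 [386. 140.] [491. 140.]
-80 [383. 157.] [487. 157.]
[272. 154.] [247. 192.] [247.  78.]
[-54.85158696  36.54590228]
[-55.31910283 -30.32492548]
```

play_rows(motion=[-0.25, 2.3, 0, 0, 0, 2.3, 0, 0, 0, 2.3, 0, 0, 0, 2.3, 0, 0, 0, 1.6, 0, 0, 0, 0.7, 0, 0, 0, 0, 0, 0, 0, 0, 0, 0])

```text
time_s: 11.48
tcp_pos: [506.3, 67.7, 82.1]
eef_rot: [-1.571, 0.0, 2.947]
contact_force: [0.8, -0.4, 0.6]
grip_width: 60.0
```

play_rows(motion=[0, 0, 0, 0, 0, 0, 0, 0, 0, 0, 0, 0, 0, 0, 0, 0, 0, 0, 0, 0, 0, 0, 0, 0], fingers=2, force=35)

```text
time_s: 11.98
tcp_pos: [506.0, 66.5, 82.1]
eef_rot: [-1.57, 0.0, 2.946]
contact_force: [-0.7, -3.4, 2.8]
grip_width: 29.6
```

```bash
python3 - <<'E'
from h import *
import cv2
P=np.load("P.npy"); a=P[3]; P=P[:3]; s=robot.observe();print(s["time_s"],I(P,s["tcp_pos"]),s["contact_force"],s["eef_rot"],s["grip_width"])
im=[]
for c in ["scene","side"]:
    m=get_image(c)["img"]; 
    im.append(cv2.resize(m[130:270,220:350],None,fx=3,fy=3))
im.append(get_image("wrist")["img"][:,:])
cv2.imwrite("pics/f.png",np.hstack(im[:2])); cv2.imwrite("pics/f_w.png",im[2])
E
```

```text
11.9833 [-125.76446612  108.21753982   82.05626051] [-0.69506694 -3.37222885  2.80784117] [-1.56962109e+00  2.41766817e-04  2.94640804e+00] 29.573046750753036
```

View pics/f.png

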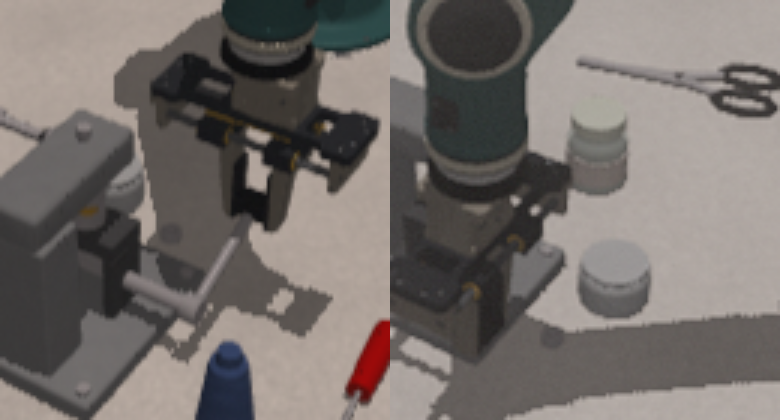

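View pics/f_w.png

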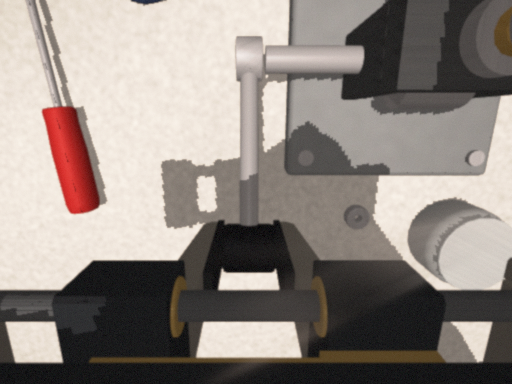

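Gripped: opening 29.6 mm, the knob's length. Next, compute the arc increments.

```bash
python3 - <<'E'
import numpy as np
t=np.linspace(.369,1.571,25); x=11.5*np.cos(t); z=11.5*np.sin(t)
# tool x = -press x ; tool y = down ; correct rounding cumulatively
X=np.round(x-x[0],2);Z=np.round(z-z[0],2)
for i in range(24): print(f"{X[i+1]-X[i]:.2f}, {-(Z[i+1]-Z[i]):.2f}, 0, 0,",end=" " if i!=11 else "\n")
E
```

```text
-0.22, -0.53, 0, 0, -0.25, -0.52, 0, 0, -0.27, -0.51, 0, 0, -0.30, -0.49, 0, 0, -0.32, -0.48, 0, 0, -0.35, -0.46, 0, 0, -0.37, -0.44, 0, 0, -0.39, -0.42, 0, 0, -0.41, -0.41, 0, 0, -0.43, -0.38, 0, 0, -0.45, -0.36, 0, 0, -0.46, -0.34, 0, 0,
-0.49, -0.31, 0, 0, -0.50, -0.29, 0, 0, -0.51, -0.26, 0, 0, -0.52, -0.24, 0, 0, -0.54, -0.21, 0, 0, -0.54, -0.19, 0, 0, -0.56, -0.15, 0, 0, -0.56, -0.13, 0, 0, -0.57, -0.10, 0, 0, -0.57, -0.07, 0, 0, -0.57, -0.05, 0, 0, -0.58, -0.01, 0, 0,
```

play_rows(motion=[-0.22, -0.53, 0, 0, -0.25, -0.52, 0, 0, -0.27, -0.51, 0, 0, -0.3, -0.49, 0, 0, -0.32, -0.48, 0, 0, -0.35, -0.46, 0, 0, -0.37, -0.44, 0, 0, -0.39, -0.42, 0, 0, -0.41, -0.41, 0, 0, -0.43, -0.38, 0, 0, -0.45, -0.36, 0, 0, -0.46, -0.34, 0, 0, 0, 0, 0, 0])

```text
time_s: 13.22
tcp_pos: [545.3, 58.7, 134.6]
eef_rot: [-1.569, -0.005, 2.947]
contact_force: [-3.7, -6.0, -6.3]
grip_width: 29.6
```

```bash
python3 - <<'E'
from h import *
import cv2
P=np.load("P.npy"); P=P[:3]; s=robot.observe();print(s["time_s"],I(P,s["tcp_pos"]),s["contact_force"],s["grip_width"])
for c in ["scene","wrist"]:
    get_image(c)
    print(c,[(np.round(I(P,r["xyz"])),round(r["confidence"],2)) for r in place_of(c,"cam_knob")])
E
```

```text
13.2167 [-85.67397676 108.16077372 134.61416739] [-3.70908637 -5.99770924 -6.3432818 ] 29.601940039093623
scene [(array([-87., 106., 145.]), 0.72)]
wrist [(array([-92., 107., 147.]), 0.71)]
```

play_rows(motion=[-0.49, -0.31, 0, 0, -0.5, -0.29, 0, 0, -0.51, -0.26, 0, 0, -0.52, -0.24, 0, 0, -0.54, -0.21, 0, 0, -0.54, -0.19, 0, 0, -0.56, -0.15, 0, 0, -0.56, -0.13, 0, 0, -0.57, -0.1, 0, 0, -0.57, -0.07, 0, 0, -0.57, -0.05, 0, 0, -0.58, -0.01, 0, 0, 0, 0, 0, 0, 0, 0, 0, 0])

```text
time_s: 14.58
tcp_pos: [608.2, 46.2, 155.5]
eef_rot: [-1.568, -0.007, 2.947]
contact_force: [-7.7, -4.5, 0.4]
grip_width: 29.4
```

```bash
cat > chk.py <<'E'
from h import *
import cv2,sys
n=sys.argv[1]
P=np.load("P.npy"); P=P[:3]; s=robot.observe();print(s["time_s"],I(P,s["tcp_pos"]),s["contact_force"],s["grip_width"])
im=[]
for c in ["scene","side","wrist"]:
    m=get_image(c)["img"]
    for q in ["cam_knob","cam_pivot","anvil","foot_tab"]: print(c,q,[(np.round(I(P,r["xyz"])),round(r["confidence"],2)) for r in place_of(c,q)])
    if c=="wrist": cv2.imwrite(f"pics/{n}_w.png",m)
    else: im.append(cv2.resize(m[130:270,200:330],None,fx=3,fy=3))
cv2.imwrite(f"pics/{n}.png",np.hstack(im))
E
python3 chk.py g
```

```text
14.5833 [-21.49718406 108.02925318 155.47941581] [-7.68104365 -4.48813658  0.37709498] 29.40087649635934
scene cam_knob [(array([-32., 108., 166.]), 0.72)]
scene cam_pivot [(array([-24., 108.,  59.]), 0.72), (array([-140.,   12.,    2.]), 0.53), (array([-52., 257.,  -3.]), 0.22)]
scene anvil [(array([-20.,  -1.,  86.]), 0.57)]
scene foot_tab [(array([ -23., -101.,  184.]), 0.62)]
side cam_knob [(array([-32., 109., 167.]), 0.85)]
side cam_pivot [(array([-20., 108.,  55.]), 0.78)]
side anvil [(array([-18., 107.,  58.]), 0.62), (array([-19.,   2.,  84.]), 0.38)]
side foot_tab [(array([ -20., -103.,  187.]), 0.62), (array([ -63., -422.,    4.]), 0.36), (array([-159.,  -74.,    2.]), 0.3)]
wrist cam_knob [(array([-35., 105., 171.]), 0.88)]
wrist cam_pivot [(array([-21., 108.,  55.]), 0.76)]
wrist anvil [(array([-22.,  -1.,  90.]), 0.7)]
wrist foot_tab []
```

View pics/g.png

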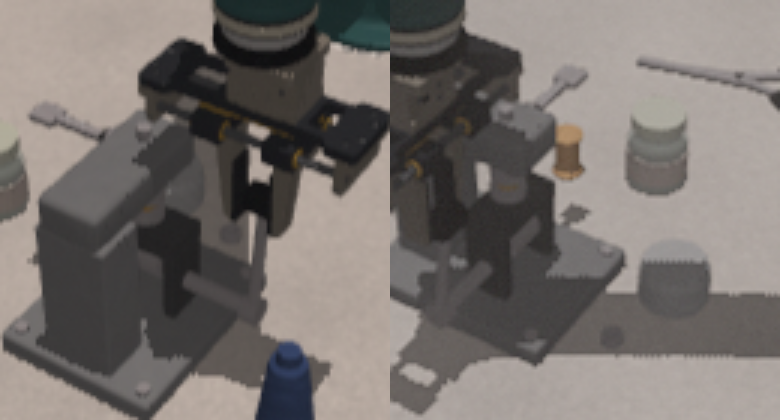

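View pics/g_w.png

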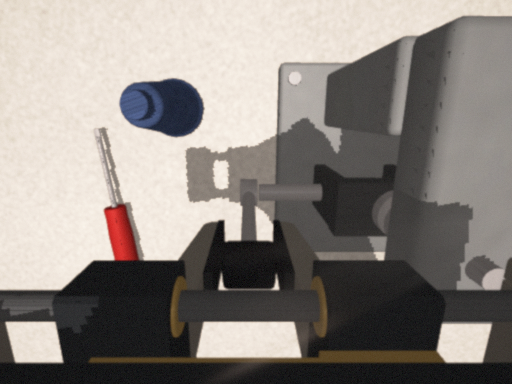

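```bash
cat > pr.py <<'E'
from h import *
import cv2,sys
P=np.load("P.npy")[:3]
n=sys.argv[1]
for c in ["wrist","scene","side"]:
    d=get_image(c); V=d["view"]
    def px(p):
        q=V@np.r_[W(P,p),1]; return np.array([d["cx"]+d["fx"]*q[0]/-q[2], d["cy"]-d["fy"]*q[1]/-q[2]])
    im=d["img"].copy(); f=1 
    x0,y0,w,h,f={"wrist":(180,150,150,150,4),"scene":(250,150,70,80,7),"side":(190,160,90,90,6)}[c]
    im=cv2.resize(im[y0:y0+h,x0:x0+w],None,fx=f,fy=f,interpolation=cv2.INTER_CUBIC)
    S=lambda p: tuple(int(v) for v in (px(p)-[x0,y0]+.5)*f)
    for a,col in ((1.35,(0,0,255)),(1.46,(0,255,255)),(1.571,(0,255,0))):
        k=lambda r,dy=0:[-20-r*np.cos(a),110+dy,55+r*np.sin(a)]
        cv2.line(im,S(k(0)),S(k(115)),col,1); cv2.line(im,S(k(115,-15)),S(k(115,15)),col,1)
        print(c,a,np.round(px(k(115))))
    cv2.imwrite(f"pics/{n}_{c}.png",im)
E
python3 pr.py h
```

```text
wrist 1.35 [243. 278.]
wrist 1.46 [243. 261.]
wrist 1.571 [243. 242.]
scene 1.35 [291. 195.]
scene 1.46 [289. 197.]
scene 1.571 [286. 199.]
side 1.35 [221. 205.]
side 1.46 [217. 203.]
side 1.571 [213. 201.]
```

View pics/h_wrist.png

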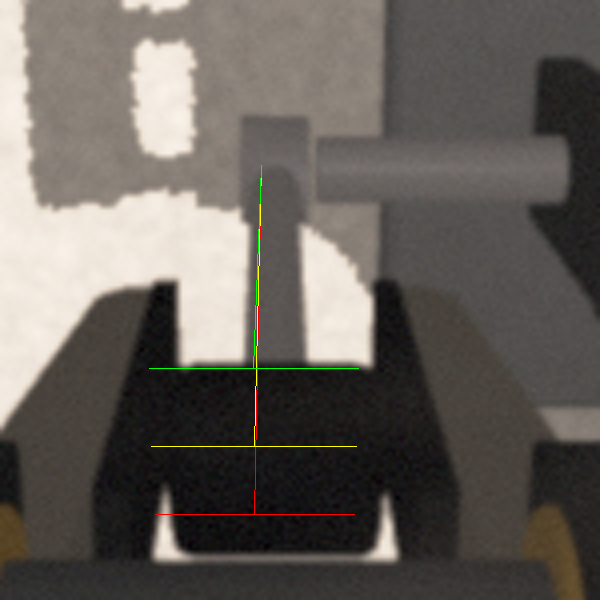

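View pics/h_scene.png

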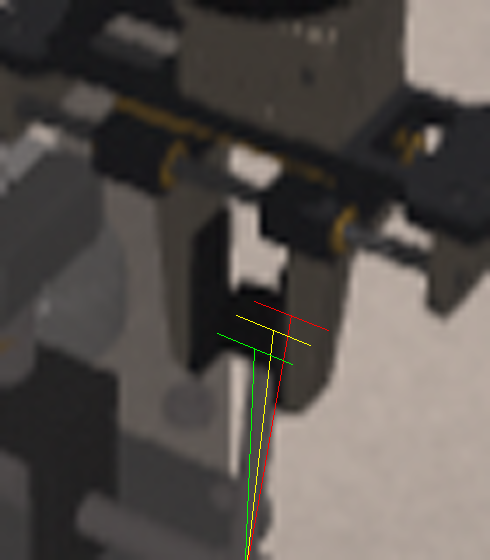

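View pics/h_side.png

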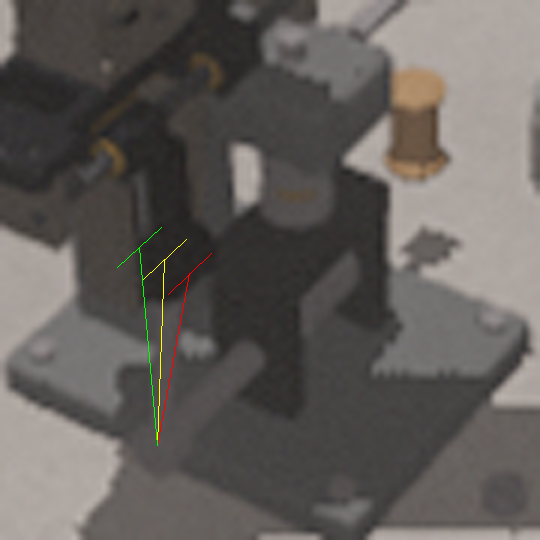

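The lever stands at about 1.45 rad: in the wrist view the knob centre is at (249,263), and upright would put it at row 242. The knob crept about 12 mm in the pads during the swing. I'll tighten the grip and carry it on.

play_rows(motion=[0, 0, 0, 0, 0, 0, 0, 0, -0.3, -0.02, 0, 0, -0.3, -0.02, 0, 0, -0.3, -0.02, 0, 0, -0.3, 0, 0, 0, -0.2, 0, 0, 0, 0, 0, 0, 0, 0, 0, 0, 0], force=60)

```text
time_s: 16.23
tcp_pos: [619.8, 43.8, 155.4]
eef_rot: [-1.567, -0.011, 2.948]
contact_force: [-11.8, -4.9, 0.5]
grip_width: 29.3
```

```bash
python3 chk.py i; python3 pr.py i
```

```text
16.2333 [ -9.63885784 107.96589545 155.4332706 ] [-11.84420725  -4.89947031   0.45338142] 29.271724661746266
scene cam_knob [(array([-23., 111., 171.]), 0.91), (array([-19., -37., 179.]), 0.74), (array([2., 0., 1.]), 0.64)]
scene cam_pivot [(array([-23., 111.,  56.]), 0.73), (array([ -20., -104.,  180.]), 0.52)]
scene anvil [(array([-19.,  -2.,  88.]), 0.55), (array([  25., -178.,    4.]), 0.47)]
scene foot_tab [(array([ -23., -104.,  180.]), 0.63), (array([-21.,  -2.,  83.]), 0.53)]
side cam_knob [(array([-19., 112., 168.]), 0.86)]
side cam_pivot [(array([-19., 106.,  55.]), 0.64), (array([-8., -8.,  0.]), 0.58)]
side anvil [(array([-18.,  -3.,  83.]), 0.52)]
side foot_tab [(array([ 60., 186.,   2.]), 0.24)]
wrist cam_knob [(array([-22., 104., 171.]), 0.83)]
wrist cam_pivot [(array([-18., 108.,  56.]), 0.77)]
wrist anvil [(array([-20.,  -4.,  86.]), 0.81)]
wrist foot_tab []
wrist 1.35 [243. 295.]
wrist 1.46 [243. 279.]
wrist 1.571 [243. 261.]
scene 1.35 [291. 195.]
scene 1.46 [289. 197.]
scene 1.571 [286. 199.]
side 1.35 [221. 205.]
side 1.46 [217. 203.]
side 1.571 [213. 201.]
```

View pics/i_wrist.png

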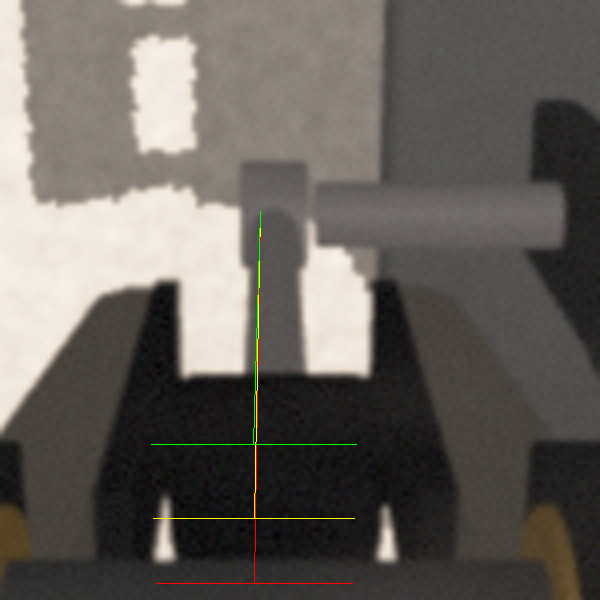

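View pics/i_scene.png

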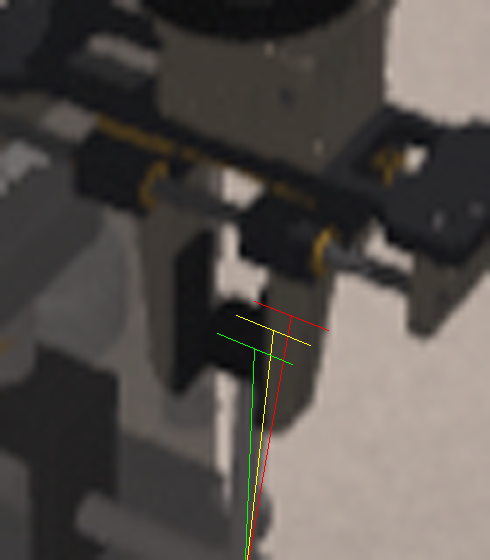

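```bash
cat > th.py <<'E'
from h import *
import cv2
from scipy.optimize import brentq
P=np.load("P.npy")[:3]
d=get_image("wrist");V=d["view"];im=d["img"]
def row(p):
    q=V@np.r_[W(P,p),1]; return d["cy"]-d["fy"]*q[1]/-q[2]
ph=np.linspace(0,2*np.pi,181)
def top(a,px=-20):
    return min(row([px-115*np.cos(a)+14*np.cos(f),109,55+115*np.sin(a)+14*np.sin(f)]) for f in ph)
g=im[:,228:243].mean(axis=(1,2)); dg=np.diff(cv2.GaussianBlur(g.reshape(-1,1).astype(np.float32),(1,3),0).ravel())
r=225+np.argmin(dg[225:262])+1; print("knob top edge row",r, np.round(g[r-4:r+4]))
for px in(-22,-20,-18): print(px,round(brentq(lambda a:top(a,px)-r,1.2,1.9),3))
print("pivot row",row([-20,110,55]))
s=robot.observe();print(s["time_s"],I(P,s["tcp_pos"]),s["contact_force"])
E
python3 th.py
```

```text
knob top edge row 244 [212. 211. 196. 121.  46.  21.  17.  21.]
-22 1.545
-20 1.527
-18 1.509
pivot row 202.40580565739197
17.1833 [ -9.64313117 107.98871756 155.45621305] [-12.773481    -4.44233575   0.87087518]
```

View pics/i_side.png

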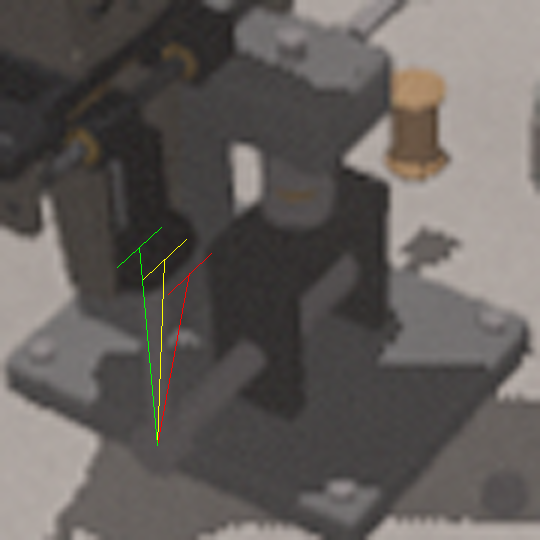

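View pics/i_w.png

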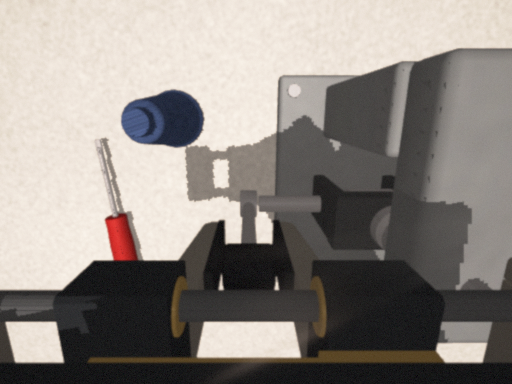

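The estimates agree on about 1.54 rad: 1.53–1.545 from the knob edge, 1.55 from the networks. I nudge 3–4 mm further.

play_rows(motion=[-0.15, 0, 0, 0, -0.15, 0, 0, 0, -0.1, 0, 0, 0, 0, 0, 0, 0, 0, 0, 0, 0])

```text
time_s: 17.6
tcp_pos: [623.4, 43.1, 155.2]
eef_rot: [-1.567, -0.012, 2.948]
contact_force: [-13.3, -5.3, -0.3]
grip_width: 29.4
```

```bash
python3 th.py; python3 chk.py j|grep -E 'knob|anvil|tab|^[0-9]'; python3 pr.py j >/dev/null; python3 - <<'E'
from h import *
P=np.load("P.npy")[:3]
a=[]
for k in range(4):
    for c in ("scene","side","wrist"):
        get_image(c)
        K=place_of(c,"cam_knob");V=place_of(c,"cam_pivot")
        if K and V:
            D=I(P,K[0]["xyz"])-I(P,V[0]["xyz"]); a.append(np.arctan2(D[2],-D[0]))
print(np.round(a,3),np.median(a),robot.observe()["time_s"])
E
```

```text
knob top edge row 245 [210. 211. 196. 121.  45.  22.  19.  21.]
-22 1.572
-20 1.554
-18 1.537
pivot row 205.95173904721443
17.65 [ -6.04988498 107.939703   155.2086946 ] [-13.63829316  -4.33850878   1.1558458 ]
17.65 [ -6.04988498 107.939703   155.2086946 ] [-13.63829316  -4.33850878   1.1558458 ] 29.092276344691374
scene cam_knob [(array([-16., 112., 169.]), 0.56)]
scene anvil [(array([-17.,  -2.,  85.]), 0.42)]
scene foot_tab [(array([ -22., -103.,  179.]), 0.7)]
side cam_knob [(array([-18., 112., 170.]), 0.88)]
side anvil [(array([-19.,  -1.,  82.]), 0.49), (array([-21., 109.,  56.]), 0.16)]
side foot_tab [(array([ -24., -104.,  182.]), 0.44)]
wrist cam_knob [(array([-24., 107., 168.]), 0.96)]
wrist anvil [(array([-20.,  -2.,  86.]), 0.65)]
wrist foot_tab []
[1.565 1.549 1.567 1.602 1.538 1.563 1.605 1.612 1.568 1.569 1.576 1.713] 1.5682818157908889 20.35
```

View pics/j_scene.png

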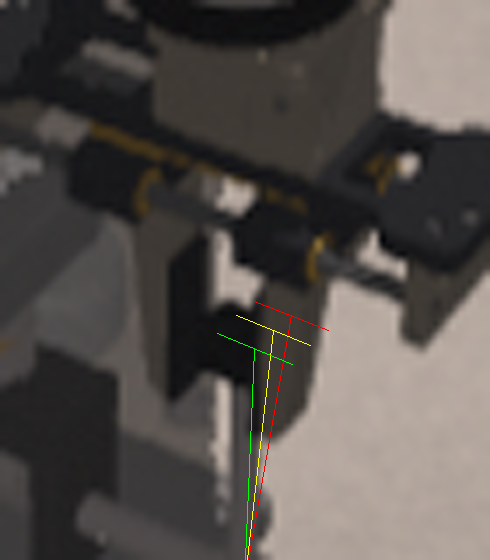

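View pics/j_wrist.png

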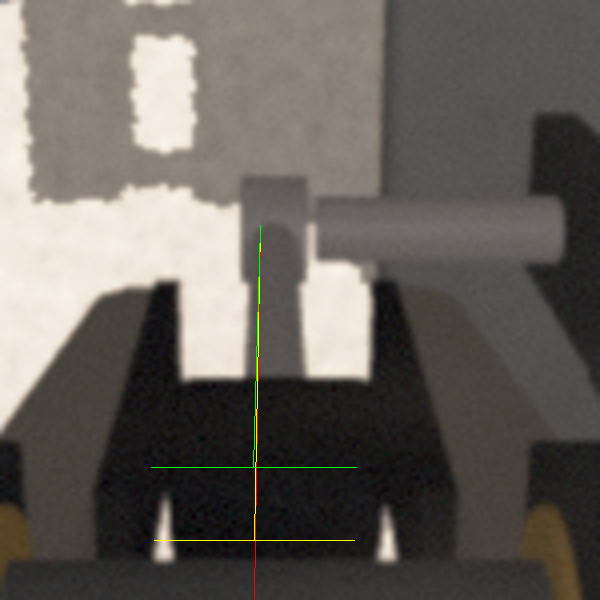

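The lever is upright to within about 0.02 rad. One last creep check, then I hand in.

```bash
python3 th.py; python3 - <<'E'
from h import *
P=np.load("P.npy")[:3]
for c in ("scene","side"):
    get_image(c)
    for q in ["button_tin","bobbin","thread_cone","button_jar","spool","screwdriver","foot_tab"]:
        r=place_of(c,q); print(c,q,np.round((r[0]["xyz"] if q!="foot_tab" else I(P,r[0]["xyz"]))) if r else None)
s=robot.observe(); print(s["time_s"],s["contact_force"],s["grip_width"])
sign_off()
E
```

```text
knob top edge row 245 [211. 211. 196. 121.  45.  22.  21.  19.]
-22 1.572
-20 1.554
-18 1.537
pivot row 205.95887836246754
20.4 [ -6.0455241  107.98051507 155.2258511 ] [-13.66351788  -4.86165664   0.5306243 ]
scene button_tin [ 442. -100.    1.]
scene bobbin None
scene thread_cone [700. 105.  -2.]
scene button_jar [ 512. -263.   -1.]
scene spool [ 600. -241.    3.]
scene screwdriver [475. -22.   0.]
scene foot_tab None
side button_tin None
side bobbin [471. -24.   1.]
side thread_cone [701. 106.   2.]
side button_jar [ 507. -266.    1.]
side spool [ 601. -242.    1.]
side screwdriver [607. 198.  -1.]
side foot_tab [ -62. -422.    2.]
21.2 [-13.43780296  -4.53950425   1.49669154] 29.14686497446874
the job is handed in; nothing more can be done
```

I pushed the foot lever down to its stop first. Then I gripped the cam knob by its flat ends, swung the lever upright and handed in at 21.2 s, still holding it with a 60 N grip.

- **Foot lever:** the force rose sharply at the stop, to about 28 N with the fingertip at z ≈ 184 mm. The tab measured about 179–187 mm in most later looks. In the very last look the networks missed it in one camera and misreported it in the other.
- **Cam lever:** the median of the camera angle readings was 1.568 rad, though single readings scattered from 1.54 to 1.71. The knob edge in the wrist picture gave 1.554, or 1.54–1.57 allowing 2 mm of pivot error. It had not moved over the last 2.7 s.
- **Slip:** the knob crept more than 10 mm in the pads during the swing. I raised the grip from 35 to 60 N and nudged it on in two steps, so the knob is now held near the edge of the pads.
- **Other things on the table:** tin, cone, jar, spool, bobbin and screwdriver all measured within a few mm of where they started. The scene camera's last screwdriver reading was a false hit on the bobbin. I did not re-measure the shears, but the arm never went near them.

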